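Size an unmarked drive punch in the hole gauge stand and leave it in its own hole

ROBOT

A 7-joint arm with a two-finger parallel gripper is mounted at the origin on the work surface. World frame = base frame: x ahead of the robot, y to its left, z up, the work surface at z = 0. Lengths are in m, angles in rad, forces in N, time in s.
With the tool pointing down it reaches from about 0.4 to 0.85 m from the base axis. Payload 6.9 kg.
Tool frame: the origin (TCP) lies on the centre line of the jaws, within the pads' length; the fingertips stand 25 mm ahead of it and the grasp point (between the pads) lies 6 mm ahead of it; z points along the fingers, y is the line along which they close (so a half turn about z gives the same grasp; the last joint's range is limited). The gripper opens to 85 mm and grips with 20 to 120 N. Pads are 22 mm wide; open, the fingers measure 114 mm over their backs; the gripper's body (76 mm by 85 mm) begins 54 mm behind the grasp point. The pads swing forward as they close: fully open they stand 13 mm farther back than shut.
Start: joints at [1.276, 0.507, -0.238, 1.5, 0.126, 1.149, -0.155], TCP at [0.244, -0.575, 0.256] pointing down, gripper open.
Joint ranges: [-3.08, 3.08], [-0.24, 2.05], [-1.43, 1.35], [0, 2.5], [-1.52, 4.66], [0.17, 1.96], [-2.89, 2.89]. Speed limits (rad/s): [2.39, 2.39, 3.14, 3.14, 3.14, 3.14, 3.14].

INTERFACE

Orientations are given as a 3x3 rotation matrix whose columns are the frame's x, y, z axes.
In Python, from plant import env, viewer gives the robot as it stands. The module is installed in compiled form; this text tells all that it offers.
- The arm moves only by the tool servo_tool, never from a script. Its argument "series" is a list that holds one entry, the list of rows, each a list of 5 numbers: the opening, from 0 (shut) to 1 (fully open), then the shift along the world's x, y, z in mm, then the turn about the world's z in degrees. In form: [[[gripper, tx, ty, tz, yaw], ...]]. A call has exactly 10 rows; each row shifts and turns the commanded pose from where the row before left it; what a row does not reach is not made up. A row lasts 1/8 s, in which the tool goes at most 62.5 mm and 10.7 degrees, less where a joint would pass 70% of its speed; a pose out of reach is approached as far as the arm can. A call with a gripper value outside its range is refused whole. The fingers move at their own pace and stop on an object; "force" is the grip in N (left out, the last holds). Time passes only in rows, so rows that do not move let the fingers close, or fill a call up. It gives the time, the measured TCP pose, the force, the opening and the grip force at its end, in the units of the state.
- env.observe(): the state, without advancing time (a new reading comes with each control period).
- viewer.capture(name): name is "side" or "top"; returns the picture (384x512x3 uint8, red, green, blue); there is no depth.
- viewer.camera_model(name): a dict with "intrinsics" (3x3 intrinsics, pixels), "R" (3x3) and "t" (3): a world point X has camera coordinates R X + t. Camera axes: x right, y down, z forward; pixel columns grow to the right and rows downward; lengths in m; the calibration is good to about 2 mm. A picture is of the moment at which its call begins. camera_model takes no time and is no camera call.
- env.hand_in(): hands the job in; it is judged then, once.
The state is a dict: "clock": time; "joint_pos": joint angles; "qd": joint speeds; "effort": joint torques, N m; "tool_pos": TCP position; "tool_rot": TCP orientation; "ft_force": force on the tool from outside, world axes, zero at the start; "torque": the same for the moment, N m; "gripper_width": finger opening in m; "grip_force": force on a finger pad.
Only numpy, scipy, OpenCV 4.12 (cv2) and the standard library are available. Lean on these libraries where they do the work, as an engineer would, in place of code of your own. Each camera call takes 0.05 s, during which the arm holds its last target. There are 200 camera calls.

TASK

The round punch standing alone in the single wooden block has lost its size mark: find its size in the hole gauge stand, letting its barrel well down into the widest hole first and working down the row until a hole refuses its barrel, and then leave it hanging upright, collar fully home on the plate, in the tightest hole that its barrel passes through. The edge is freshly ground, so feel your way: never force it, drop it or knock it against the stand, and leave the other two punches in their block and everything else on the bench where it is.

Things in the scene. Friction and masses are not known exactly. Their poses are not given: they have to be found in the camera images.
- stand: Hole gauge stand, fixed: a white nylon plate 56 x 164 mm, 12 mm thick, carried flat by two wooden cheeks over a base board 80 x 180 mm; the plate's top is 70 mm above the bench, the base board's top 10 mm. Origin on the bench under the plate's middle, z up, y along the row of four through holes (36 mm apart, widest at the -y end).
- hole_1 (a point): Mouth centre, in the plate's top face (z 70 mm), of the widest hole of the stand, 19 mm across, at y = -54 mm in the stand's frame. z up.
- hole_2 (a point): Mouth centre of the next hole down, 15 mm across, at y = -18 mm in the stand's frame. z up.
- hole_3 (a point): Mouth centre of the next hole down, 11 mm across, at y = +18 mm in the stand's frame. z up.
- hole_4 (a point): Mouth centre of the tightest hole, 7 mm across, at y = +54 mm in the stand's frame. z up. No punch on the bench fits it.
- block_one: Single wooden bench block, fixed, 58 x 58 mm and 70 mm tall, with one wide blind socket (23 mm across, 58 mm deep) in the middle of its top. Holds the punch to be sized, any one of the three, hanging by its collar a few mm off-centre at most. Origin on the bench under its middle, z up.
- block_two: Double wooden bench block, fixed, 58 x 120 mm and 70 mm tall, with two 23 mm sockets at y = -31 and +31 mm in its frame. Holds the other two punches, to be left alone. Origin on the bench under its middle, z up.
- punch_a: Steel drive punch, 0.2 kg; the three are alike down to the collar: grip 20 mm across, 40 mm tall, collar 28 mm across, 6 mm thick. Hidden in the socket and unmarked: a straight barrel 18, 14 or 10 mm across, reground to some length of 36 to 48 mm, its last 2.5 mm bevelled 1.2 mm all round. Origin on the axis under the collar, 70 mm above the bench when hanging or home; z up to the grip.
- punch_b: Steel drive punch, 0.2 kg; the three are alike down to the collar: grip 20 mm across, 40 mm tall, collar 28 mm across, 6 mm thick. Hidden in the socket and unmarked: a straight barrel 18, 14 or 10 mm across, reground to some length of 36 to 48 mm, its last 2.5 mm bevelled 1.2 mm all round. Origin on the axis under the collar, 70 mm above the bench when hanging or home; z up to the grip.
- punch_c: Steel drive punch, 0.2 kg; the three are alike down to the collar: grip 20 mm across, 40 mm tall, collar 28 mm across, 6 mm thick. Hidden in the socket and unmarked: a straight barrel 18, 14 or 10 mm across, reground to some length of 36 to 48 mm, its last 2.5 mm bevelled 1.2 mm all round. Origin on the axis under the collar, 70 mm above the bench when hanging or home; z up to the grip.
- spool_dark: Spool of dark thread, 40 mm across, 48 mm tall; a bystander. Origin at the centre of its underside.
- spool_cream: Spool of cream thread, 40 mm across, 48 mm tall; a bystander. Origin at the centre of its underside.
- glue_bottle: Amber glass glue bottle, 60 mm across, 107 mm tall with its white cap; a bystander. Origin at the centre of its underside.
- tape_roll: Roll of brown tape lying flat, 84 mm across, 24 mm tall; a bystander. Origin at the centre of its underside.
- wax_block: White wax block, 55 x 80 x 24 mm; a bystander. Origin at the centre of its underside.
- awl: Awl lying on the bench, 130 mm long, dark wooden handle 32 mm thick; x towards the point; a bystander. Origin at the centre of its underside.
- maul: Leatherworker's maul standing on its white head (58 mm across), 205 mm tall; a bystander. Origin at the centre of its underside.
- bowl: Black bowl, 110 mm across, 40 mm tall; a bystander. Origin at the centre of its underside.
There are look-alikes about, which are no part of the job. Leave any purple or turquoise look-alike of the punch_a alone.

How it is judged:
On the way, in this order (a step that is already met when the one before it is completed fails the run):
1. the punch's barrel has been let well down into the widest hole (collar's underside less than 33 mm above the plate) (((horizontal distance between punch_a and hole_1 below 0.007 m and z of punch_a in the frame of hole_1 below 0.033 m) or (horizontal distance between punch_b and hole_1 below 0.007 m and z of punch_b in the frame of hole_1 below 0.033 m) or (horizontal distance between punch_c and hole_1 below 0.007 m and z of punch_c in the frame of hole_1 below 0.033 m))), for 0.1 s.
2. the hole next below its own size has refused the punch: its edge has been pressed lightly (over 2 N) on that hole's rim (((horizontal distance between punch_a and hole_2 below 0.005 m and contact force between punch_a and stand above 2 N) or (horizontal distance between punch_b and hole_3 below 0.005 m and contact force between punch_b and stand above 2 N) or (horizontal distance between punch_c and hole_4 below 0.005 m and contact force between punch_c and stand above 2 N))), for 0.1 s.
At the end, for the whole second after the job is handed in: The punch from the single block hangs upright in the tightest hole that its barrel passes: its axis within 3 mm of the hole's centre, its collar within 2.5 mm of the plate's top, tilt under 0.05 rad, at rest and let go. The other two punches still hang in the double block (((horizontal distance between punch_a and hole_1 below 0.003 m and z of punch_a in the frame of hole_1 between -0.003 and 0.0025 m and angle between punch_a's own z axis and vertical below 0.05 rad and linear speed of punch_a below 0.02 m/s and angular speed of punch_a below 0.2 rad/s and horizontal distance between each of punch_b, punch_c and block_two below 0.045 m and z of punch_b in the frame of block_two between 0.066 and 0.074 m and angle between each of punch_b, punch_c's own z axis and vertical below 0.06 rad and z of punch_c in the frame of block_two between 0.066 and 0.074 m) or (horizontal distance between punch_b and hole_2 below 0.003 m and z of punch_b in the frame of hole_2 between -0.003 and 0.0025 m and angle between punch_b's own z axis and vertical below 0.05 rad and linear speed of punch_b below 0.02 m/s and angular speed of punch_b below 0.2 rad/s and horizontal distance between each of punch_a, punch_c and block_two below 0.045 m and z of punch_a in the frame of block_two between 0.066 and 0.074 m and angle between each of punch_a, punch_c's own z axis and vertical below 0.06 rad and z of punch_c in the frame of block_two between 0.066 and 0.074 m) or (horizontal distance between punch_c and hole_3 below 0.003 m and z of punch_c in the frame of hole_3 between -0.003 and 0.0025 m and angle between punch_c's own z axis and vertical below 0.05 rad and linear speed of punch_c below 0.02 m/s and angular speed of punch_c below 0.2 rad/s and horizontal distance between each of punch_a, punch_b and block_two below 0.045 m and z of punch_a in the frame of block_two between 0.066 and 0.074 m and angle between each of punch_a, punch_b's own z axis and vertical below 0.06 rad and z of punch_b in the frame of block_two between 0.066 and 0.074 m))); the robot touches nothing.
It fails at once if a punch is pressed or knocked against the stand with more than 30 N (contact force between any of punch_a, punch_b, punch_c and stand above 30 N).
It fails at once if a punch is lifted out of the double block (raised more than 15 mm there) ((horizontal distance between punch_a and block_two below 0.05 m and height (world z) of punch_a between 0.085 and 0.13 m) or (horizontal distance between punch_b and block_two below 0.05 m and height (world z) of punch_b between 0.085 and 0.13 m) or (horizontal distance between punch_c and block_two below 0.05 m and height (world z) of punch_c between 0.085 and 0.13 m)).
It fails at once if something else on the bench is moved by more than 20 mm (distance of any of spool_dark, spool_cream, glue_bottle, tape_roll, wax_block, awl, maul, bowl from where it was at the start of the episode above 0.02 m).
It also fails if it takes over 72 s, if anything falls off the work surface, if the arm or the gripper's body presses on something with over 40 N, if the wrist force passes 120 N, or if a joint passes its speed limit or range.

## Working session

There is one attempt and no reset: what is moved stays moved. The work goes in short steps, Python scripts to look and compute and a tool call to move; the robot and the scene stay as the last step left them, time stands still between calls to the robot, and variables do not carry over. Pictures are saved under pics/ and viewed, at most 10 in all, crops included, and the job is handed in when it is done.

Besides the shell and the picture viewer there is one more tool, called after "Emit:" by a JSON object that holds its "api" and its "payload", one argument or row to a line. servo_tool: Moves the arm, as the interface text tells. Its arguments: {"type":"object","properties":{"series":{"type":"array","items":{"type":"array","items":{"type":"array","items":{"type":"number"}}}},"force":{"type":"number"}},"required":["series"]}

```bash
mkdir -p pics; python3 - <<'E'
from plant import env, viewer
import cv2
for n in("top","side"):
    cv2.imwrite(f"pics/{n}0.png",viewer.capture(n)[:,:,::-1]); m=viewer.camera_model(n); print(n,m["intrinsics"],m["R"],m["t"])
s=env.observe(); print(s["clock"],s["tool_pos"],s["tool_rot"],s["ft_force"])
E
```

```text
top [[382.67582944   0.         259.74451517]
 [  0.         382.67582944 190.75688887]
 [  0.           0.           1.        ]] [[-0.02794598 -0.99937521 -0.02163842]
 [-0.98125728  0.0315554  -0.19010104]
 [ 0.19066508  0.0159203  -0.98152604]] [0.07512525 0.56702316 0.91856953]
side [[360.60965082   0.         257.06766691]
 [  0.         360.60965082 189.10173963]
 [  0.           0.           1.        ]] [[ 0.99806893 -0.06193331  0.0047621 ]
 [-0.02869682 -0.52773022 -0.84892715]
 [ 0.05508997  0.84715115 -0.52848843]] [-0.56991879  0.08091115  0.81016731]
0.1 [ 0.24362083 -0.57512714  0.25551227] [[ 9.20773829e-01  3.90096374e-01 -6.12645036e-04]
 [ 3.90096854e-01 -9.20772617e-01  1.49411748e-03]
 [ 1.87430365e-05 -1.61473517e-03 -9.99998696e-01]] [-0.37763946 -0.25594197 -0.24308288]
```

View pics/top0.png

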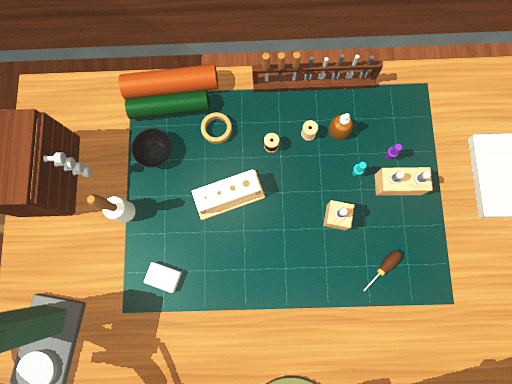

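View pics/side0.png

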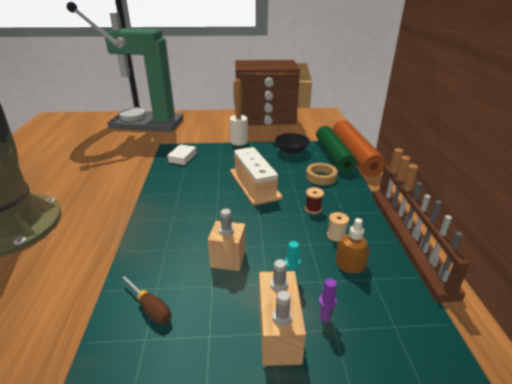

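Candidates for the punch: grey in the single block, top (342,212), is my choice. The others are grey ones in the double block at (398,176) and (424,177), a turquoise one at (360,169) and a purple one at (394,151). The stand is at (228,193) with its widest hole at (246,184). Close crop and measurement next.

```bash
cat > h.py <<'E'
import numpy as np,cv2
from plant import env,viewer
def ray(n,uv,z):
    m=viewer.camera_model(n);R,t=m["R"],m["t"];c=-R.T@t
    d=R.T@np.linalg.inv(m["intrinsics"])@np.array([uv[0],uv[1],1.]);return (c+d*(z-c[2])/d[2])
def proj(n,X):
    m=viewer.camera_model(n);p=m["intrinsics"]@(m["R"]@np.array(X)+m["t"]);return p[:2]/p[2]
E
python3 - <<'E'
from h import *
top=cv2.imread("pics/top0.png");side=cv2.imread("pics/side0.png")
for n,im,(x0,y0,x1,y1) in(("top",top,(185,160,275,225)),("side",side,(228,142,285,205))):
    hsv=cv2.cvtColor(im,cv2.COLOR_BGR2HSV)
    w=((hsv[...,1]<60)&(hsv[...,2]>185)).astype(np.uint8)*255
    mk=np.zeros_like(w);mk[y0:y1,x0:x1]=w[y0:y1,x0:x1]
    cs,h=cv2.findContours(mk,cv2.RETR_CCOMP,cv2.CHAIN_APPROX_NONE)
    i=max(range(len(cs)),key=lambda k:cv2.contourArea(cs[k]))
    P=np.array([ray(n,p[0],.07)[:2] for p in cs[i]],np.float32)
    print(n,"plate",cv2.minAreaRect(P*1000))
    for k,c in enumerate(cs):
        if h[0][k][3]==i and len(c)>3:
            m=c[:,0].mean(0);print(" hole px",m,cv2.contourArea(c),ray(n,m,.07)[:2])
a=cv2.resize(top[165:240,310:390],None,fx=5,fy=5,interpolation=2)
b=cv2.resize(side[200:275,200:275],None,fx=5,fy=5,interpolation=2)
cv2.imwrite("pics/c1.png",np.hstack([a,b]))
E
```

```text
top plate ((571.2973022460938, 142.89683532714844), (59.60657501220703, 167.1530303955078), 17.959077835083008)
 hole px [205.28571429 197.28571429] 5.5 [0.55388611 0.1946677 ]
 hole px [218.81818182 192.72727273] 13.5 [0.56441981 0.16061124]
 hole px [232.17647059 187.76470588] 28.5 [0.57603585 0.1268739 ]
 hole px [245.9  183.05] 41.0 [0.58702458 0.09211191]
side plate ((571.9638671875, 143.7965087890625), (56.78815841674805, 166.31332397460938), 17.890199661254883)
 hole px [261.5 171. ] 20.0 [0.58734025 0.09288257]
 hole px [256.22222222 164.33333333] 8.5 [0.57650107 0.12827162]
```

View pics/c1.png

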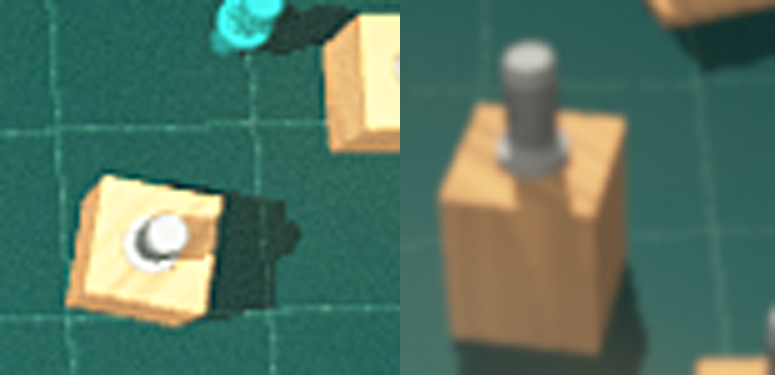

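```bash
python3 - <<'E'
from h import *
top=cv2.imread("pics/top0.png");side=cv2.imread("pics/side0.png")
for n,im,(x0,y0,x1,y1) in(("top",top,(333,202,350,220)),("side",side,(218,205,236,217))):
    c=im[y0:y1,x0:x1].astype(int); g=((c.max(2)-c.min(2)<22)&(c.min(2)>175)).astype(np.uint8)
    print(n); print("\n".join("".join(".#"[v] for v in r) for r in g)); 
    k,l,s,ce=cv2.connectedComponentsWithStats(g)
    for i in range(1,k):
        if s[i][4]>6: u=ce[i]+[x0,y0];print(s[i],u,ray(n,u,.116)[:2])
# side collar and two-ray midpoint cross-check of the plate holes
c=np.array([.5716,.1433]);a=np.radians(17.95)
for y in(-.054,-.018,.018,.054):print(c+y*np.array([-np.sin(a),np.cos(a)]))
E
```

```text
top
.................
.................
.................
.................
.................
.................
.....##..###.....
....##.#######...
...##..#######...
..##..########...
..##..########...
..##...#######...
..##...######....
..###....##......
...##............
...#####.##......
.....######......
.................
[ 2  6 12 11 80] [340.75 212.55] [ 0.49904945 -0.1314551 ]
side
..................
..................
..................
..................
..................
.....######.......
....#######.......
....#######.......
......##..........
..................
..................
..................
[ 4  5  7  4 22] [225.09090909 211.22727273] [ 0.5032869  -0.13740615]
[0.58824209 0.09192841]
[0.57714736 0.12617614]
[0.56605264 0.16042386]
[0.55495791 0.19467159]
```

Emit:
{"api": "servo_tool", "payload": {
  "series": [
    [[1,28.7,48.7,-5,0],[1,28.7,48.7,-5,0],[1,28.7,48.7,-5,0],[1,28.7,48.7,-5,0],[1,28.7,48.7,-5,0],[1,28.7,48.7,-5,0],[1,28.7,48.7,-5,0],[1,28.7,48.7,-5,0],[1,28.7,48.7,-5,0],[1,0,0,0,0]]
  ],
  "force": 40
}}

```text
clock: 1.35
tool_pos: [0.504, -0.1317, 0.2108]
tool_rot: [[0.917, 0.398, 0.0], [0.398, -0.917, 0.003], [0.002, -0.002, -1.0]]
ft_force: [-0.8, -0.0, -0.1]
gripper_width: 0.0853
grip_force: 0.0
```

Emit:
{"api": "servo_tool", "payload": {
  "series": [
    [[1,0,0,-20,0],[1,0,0,-20,0],[1,0,0,-20,0],[1,0,0,-15,0],[1,0,0,-15,0],[1,0,0,-15,0],[1,0,0,0,0],[1,0,0,0,0],[1,0,0,0,0],[1,0,0,0,0]]
  ]
}}

```text
clock: 2.6
tool_pos: [0.5024, -0.1372, 0.1068]
tool_rot: [[0.921, 0.39, 0.001], [0.39, -0.921, -0.0], [0.001, 0.001, -1.0]]
ft_force: [-0.0, 0.1, 0.5]
gripper_width: 0.0851
grip_force: 0.0
```

```bash
python3 - <<'E'
from h import *
s=env.observe();print(s["tool_pos"],s["tool_rot"][2],s["ft_force"])
a=viewer.capture("top")[150:260,290:400,::-1];b=viewer.capture("side")[160:270,170:280,::-1]
cv2.imwrite("pics/g.png",np.hstack([cv2.resize(i,None,fx=3.6,fy=3.6,interpolation=2) for i in(a,b)]))
E
```

```text
[ 0.50237683 -0.13720693  0.10675698] [ 7.25384469e-04  5.84527062e-04 -9.99999566e-01] [-0.04999329  0.06364483  0.46161551]
```

View pics/g.png

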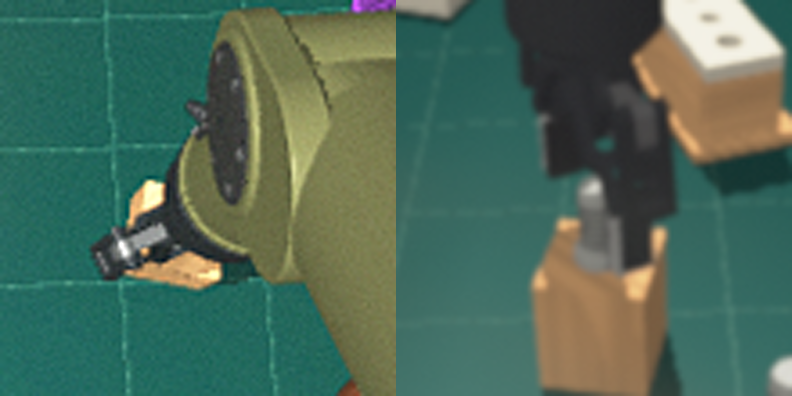

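The punch stands between the jaws, at crop (595,225) in the side view. Closing now.

Emit:
{"api": "servo_tool", "payload": {
  "series": [
    [[0.6,0,0,0,0],[0.4,0,0,0,0],[0.3,0,0,0,0],[0.2,0,0,0,0],[0.1,0,0,0,0],[0,0,0,0,0],[0,0,0,0,0],[0,0,0,0,0],[0,0,0,0,0],[0,0,0,0,0]]
  ],
  "force": 40
}}

```text
clock: 3.95
tool_pos: [0.5021, -0.1372, 0.1063]
tool_rot: [[0.921, 0.39, 0.0], [0.39, -0.921, 0.0], [0.0, -0.0, -1.0]]
ft_force: [-1.1, 0.5, 3.3]
gripper_width: 0.0187
grip_force: 39.0
```

Emit:
{"api": "servo_tool", "payload": {
  "series": [
    [[0,0,0,5,0],[0,0,0,10,0],[0,0,0,15,0],[0,0,0,20,0],[0,0,0,20,0],[0,0,0,15,0],[0,0,0,0,0],[0,0,0,0,0],[0,0,0,0,0],[0,0,0,0,0]]
  ]
}}

```text
clock: 5.2
tool_pos: [0.5019, -0.1371, 0.1907]
tool_rot: [[0.921, 0.39, -0.001], [0.39, -0.921, 0.0], [-0.001, -0.001, -1.0]]
ft_force: [0.9, 1.0, -3.2]
gripper_width: 0.0187
grip_force: 39.1
```

Emit:
{"api": "servo_tool", "payload": {
  "series": [
    [[0,5,13,0,0],[0,10,26,0,0],[0,12,32,0,0],[0,13,35,0,0],[0,13,35,0,0],[0,13,35,0,0],[0,10,27,0,0],[0,7,18,0,0],[0,3,8,0,0],[0,0,0,0,0]]
  ]
}}

```text
clock: 6.45
tool_pos: [0.588, 0.0918, 0.1911]
tool_rot: [[0.921, 0.39, -0.0], [0.39, -0.921, -0.0], [-0.0, 0.0, -1.0]]
ft_force: [-0.8, -0.1, -2.5]
gripper_width: 0.0191
grip_force: 39.2
```

```bash
python3 - <<'E'
from h import *
s=env.observe();print(s["tool_pos"],s["ft_force"],s["torque"],s["gripper_width"])
T=viewer.capture("top")[:,:,::-1];S=viewer.capture("side")[:,:,::-1]
cv2.imwrite("pics/t2.png",T);cv2.imwrite("pics/s2.png",S)
print(proj("side",s["tool_pos"]),proj("top",s["tool_pos"]))
b=S[90:215,210:310]
cv2.imwrite("pics/s2c.png",cv2.resize(b,None,fx=4.6,fy=4.6,interpolation=2))
E
```

```text
[0.58803075 0.09179682 0.19108803] [-0.83230501 -0.10868675 -2.52809511] [-0.01288686 -0.01083837  0.00342692] 0.019088695596785162
[262.4376572  124.56784389] [242.89762695 171.08566517]
```

View pics/s2c.png

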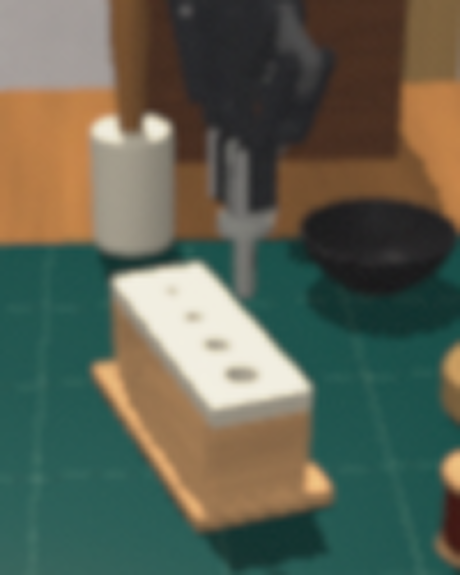

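The barrel looks thin, about 10 mm against the 28 mm collar: crop (244,270), collar (246,222). I'll measure the axis offset and length.

```bash
cat > ax.py <<'E'
from h import *
def axis(S,p,zt):
    # p: TCP pos; barrel/collar edge midpoints from saturation profile (grey vs teal/brown)
    sat=cv2.cvtColor(np.ascontiguousarray(S),cv2.COLOR_BGR2HSV)[...,1].astype(float)
    u,v=proj("side",[p[0],p[1],zt]);out=[]
    for r in range(int(v)+4,int(v)+40):
        row=sat[r,int(u)-14:int(u)+15];bg=np.median(np.r_[row[:4],row[-4:]])
        w=np.clip((bg-row)/(bg-20),0,1);out.append((r,round(w.sum(),1),round((w*np.arange(len(row))).sum()/max(w.sum(),.1)+int(u)-14,2)))
    return out
E
python3 - <<'E'
from ax import *
S=cv2.imread("pics/s2.png");p=env.observe()["tool_pos"]
zc=p[2]-.0365
for o in axis(S,p,zc+.01):print(o)
for d in(0,-.036,-.042,-.048):print(d,proj("side",[p[0],p[1],zc+d]))
print(proj("side",[p[0]+.001,p[1],zc])-proj("side",[p[0],p[1],zc]))
print("hole1",proj("side",[.5882,.0919,.07]))
E
```

```text
(139, np.float64(13.5), np.float64(263.61))
(140, np.float64(12.7), np.float64(264.04))
(141, np.float64(12.7), np.float64(264.9))
(142, np.float64(6.5), np.float64(262.15))
(143, np.float64(6.2), np.float64(263.72))
(144, np.float64(5.9), np.float64(263.21))
(145, np.float64(5.9), np.float64(262.42))
(146, np.float64(8.3), np.float64(257.72))
(147, np.float64(11.1), np.float64(255.83))
(148, np.float64(12.2), np.float64(255.84))
(149, np.float64(13.5), np.float64(255.61))
(150, np.float64(14.3), np.float64(255.66))
(151, np.float64(15.2), np.float64(255.78))
(152, np.float64(16.2), np.float64(255.97))
(153, np.float64(16.4), np.float64(255.97))
(154, np.float64(15.8), np.float64(255.52))
(155, np.float64(14.4), np.float64(254.73))
(156, np.float64(15.0), np.float64(255.02))
(157, np.float64(15.8), np.float64(255.53))
(158, np.float64(16.3), np.float64(256.24))
(159, np.float64(17.3), np.float64(256.66))
(160, np.float64(18.6), np.float64(256.87))
(161, np.float64(19.6), np.float64(257.32))
(162, np.float64(20.5), np.float64(257.76))
(163, np.float64(20.7), np.float64(258.19))
(164, np.float64(20.9), np.float64(258.71))
(165, np.float64(21.6), np.float64(259.1))
(166, np.float64(23.0), np.float64(259.44))
(167, np.float64(24.3), np.float64(259.71))
(168, np.float64(22.6), np.float64(260.1))
(169, np.float64(16.9), np.float64(260.42))
(170, np.float64(16.3), np.float64(261.5))
(171, np.float64(15.3), np.float64(262.92))
(172, np.float64(16.0), np.float64(264.05))
(173, np.float64(19.6), np.float64(264.42))
(174, np.float64(22.3), np.float64(263.96))
0 [262.23481525 139.5789317 ]
-0.036 [262.04785314 153.54648319]
-0.042 [262.01749736 155.81430052]
-0.048 [261.9873647  158.06544907]
[ 0.42940247 -0.00909857]
hole1 [261.87904628 171.18550451]
```

```bash
python3 - <<'E'
import cv2
S=cv2.imread("pics/s2.png")
print("cols 254..272, R channel")
for r in range(136,158):print(r,*["%3d"%v for v in S[r,254:273,2]])
E
```

```text
cols 254..272, R channel
136 117 118 122 128 127 116 109 112 115 105  93  88  91  97 107 116 117 119 119
137 117 118 120 124 126 123 120 118 118 115 112 111 111 116 124 126 122 120 119
138 118 118 118 120 124 125 126 126 124 122 120 118 117 118 121 124 121 120 120
139 117 117 117 119 121 126 127 127 126 125 123 120 115 112 111 114 118 118 117
140 112 113 114 115 117 119 122 124 125 123 120 114 108 104 104 108 109 107 106
141  94  93  94  96  97  99 107 116 122 120 113 102  90  86  87  90  87  80  79
142  58  59  59  58  59  63  80 104 118 116 104  82  62  52  52  53  50  46  44
143  32  33  32  33  31  39  65  97 115 113  98  71  44  31  28  30  28  26  24
144  29  29  28  27  27  36  62  95 115 113  95  67  39  28  29  28  26  27  25
145  32  31  28  28  28  36  63  95 114 111  93  63  36  28  28  28  28  28  25
146  60  38  29  28  29  37  63  97 114 112  92  61  35  28  29  27  28  28  27
147 119  69  37  29  29  37  64  96 114 111  92  61  37  28  27  28  28  28  27
148 184 123  69  36  29  37  62  95 113 110  92  64  38  29  28  28  28  28  27
149 225 184 123  69  38  37  63  95 113 110  93  67  40  28  28  28  28  27  27
150 238 225 184 121  64  40  63  96 114 110  94  67  40  29  29  29  29  30  29
151 240 238 225 180 112  61  64  95 113 109  94  68  41  31  31  28  28  29  30
152 241 240 237 223 174 110  76  95 112 110  92  65  39  29  29  29  30  29  29
153 241 241 240 237 221 168 105  94 108 105  87  59  37  30  30  29  29  29  29
154 241 241 241 240 236 215 153 104  92  87  71  48  33  31  32  31  30  29  30
155 241 241 241 241 240 232 203 145  89  60  50  41  37  36  34  33  30  29  29
156 240 241 241 241 241 239 230 196 130  73  45  38  36  37  35  33  32  28  29
157 238 240 241 241 241 241 238 227 186 124  70  41  34  33  33  30  29  30  30
```

Punch axis is about 0.8 mm off the TCP in tool x, and the barrel is 10 mm wide, about 39 mm long. Lowering into hole 1.

Emit:
{"api": "servo_tool", "payload": {
  "series": [
    [[0,-1.5,0,-5,0],[0,0,0,-8,0],[0,0,0,-10,0],[0,0,0,-8,0],[0,0,0,-4,0],[0,0,0,-4,0],[0,0,0,-4,0],[0,0,0,-2,0],[0,0,0,0,0],[0,0,0,0,0]]
  ]
}}

```text
clock: 7.8
tool_pos: [0.5867, 0.0919, 0.1465]
tool_rot: [[0.921, 0.39, 0.0], [0.39, -0.921, 0.0], [0.0, 0.0, -1.0]]
ft_force: [-0.5, -0.3, -3.1]
gripper_width: 0.0186
grip_force: 39.2
```

Emit:
{"api": "servo_tool", "payload": {
  "series": [
    [[0,0,0,-2,0],[0,0,0,-2,0],[0,0,0,-2,0],[0,0,0,-3,0],[0,0,0,-3,0],[0,0,0,-3,0],[0,0,0,-3,0],[0,0,0,-2,0],[0,0,0,0,0],[0,0,0,0,0]]
  ]
}}

```text
clock: 9.05
tool_pos: [0.5867, 0.0918, 0.1264]
tool_rot: [[0.921, 0.39, 0.0], [0.39, -0.921, 0.0], [0.0, 0.0, -1.0]]
ft_force: [-0.2, 0.4, -1.8]
gripper_width: 0.0189
grip_force: 39.2
```

```bash
python3 - <<'E'
from h import *
s=env.observe();print(s["tool_pos"],s["ft_force"],s["torque"])
S=viewer.capture("side")[:,:,::-1];T=viewer.capture("top")[:,:,::-1]
b=S[130:190,225:285]; t=T[150:210,200:260]
cv2.imwrite("pics/s3c.png",np.hstack([cv2.resize(i,None,fx=6.5,fy=6.5,interpolation=2) for i in(b,t)]))
E
```

```text
[0.58670564 0.0918449  0.12637586] [-0.20316784  0.39179242 -1.84839031] [-0.06656679 -0.0014867   0.06112501]
```

View pics/s3c.png

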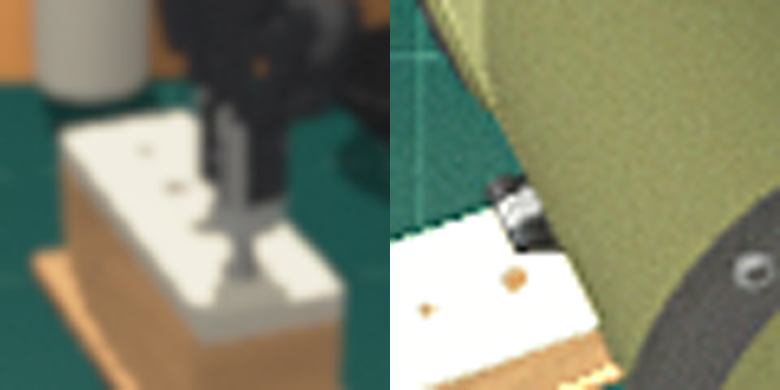

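Barrel is down in hole 1 (side crop (243,265)), collar about 20 mm above the plate, no contact load. On to hole 2.

Emit:
{"api": "servo_tool", "payload": {
  "series": [
    [[0,0,0,8,0],[0,0,0,13,0],[0,0,0,13,0],[0,0,0,4,0],[0,0,0,0,0],[0,-3.1,9.3,0,0],[0,-4,13,0,0],[0,-4,12,0,0],[0,0,0,0,0],[0,0,0,0,0]]
  ]
}}

```text
clock: 10.4
tool_pos: [0.5755, 0.1259, 0.1642]
tool_rot: [[0.921, 0.39, -0.0], [0.39, -0.921, -0.0], [-0.0, 0.0, -1.0]]
ft_force: [-0.0, 0.1, -1.8]
gripper_width: 0.0188
grip_force: 39.2
```

Emit:
{"api": "servo_tool", "payload": {
  "series": [
    [[0,0,0,-8,0],[0,0,0,-8,0],[0,0,0,-4,0],[0,0,0,-2,0],[0,0,0,-1,0],[0,0,0,-1,0],[0,0,0,-1,0],[0,0,0,-1,0],[0,0,0,0,0],[0,0,0,0,0]]
  ]
}}

```text
clock: 11.65
tool_pos: [0.5755, 0.1261, 0.1383]
tool_rot: [[0.921, 0.39, 0.0], [0.39, -0.921, -0.0], [0.0, 0.0, -1.0]]
ft_force: [0.2, -0.0, -3.2]
gripper_width: 0.019
grip_force: 39.2
```

Emit:
{"api": "servo_tool", "payload": {
  "series": [
    [[0,0,0,-2,0],[0,0,0,-3,0],[0,0,0,-3,0],[0,0,0,-3,0],[0,0,0,-1,0],[0,0,0,0,0],[0,0,0,0,0],[0,0,0,0,0],[0,0,0,0,0],[0,0,0,0,0]]
  ]
}}

```text
clock: 12.9
tool_pos: [0.5755, 0.1262, 0.1263]
tool_rot: [[0.921, 0.39, 0.0], [0.39, -0.921, 0.0], [0.0, 0.0, -1.0]]
ft_force: [0.1, -0.1, -2.1]
gripper_width: 0.019
grip_force: 39.2
```

Emit:
{"api": "servo_tool", "payload": {
  "series": [
    [[0,0,0,8,0],[0,0,0,13,0],[0,0,0,13,0],[0,0,0,4,0],[0,0,0,0,0],[0,-3.1,9.3,0,0],[0,-4,13,0,0],[0,-4,12,0,0],[0,0,0,0,0],[0,0,0,0,0]]
  ]
}}

```text
clock: 14.15
tool_pos: [0.5645, 0.1603, 0.1642]
tool_rot: [[0.921, 0.39, 0.0], [0.39, -0.921, -0.0], [-0.0, 0.0, -1.0]]
ft_force: [-0.1, -0.1, -2.4]
gripper_width: 0.0189
grip_force: 39.3
```

```bash
python3 - <<'E'
from h import *
s=env.observe();p=s["tool_pos"];print(p,s["ft_force"])
S=viewer.capture("side")[:,:,::-1];cv2.imwrite("pics/s4.png",S)
for z in(.1,.09,.07):print(z,proj("side",[p[0],p[1],z]))
b=S[115:190,215:295];cv2.imwrite("pics/s4c.png",cv2.resize(b,None,fx=7.5,fy=7.5,interpolation=2))
E
```

```text
[0.56445589 0.16028521 0.16421959] [-0.08916338 -0.1014658  -2.40241177]
0.1 [250.82325714 148.22315638]
0.09 [250.84028636 151.7491431 ]
0.07 [250.87377038 158.68218029]
```

View pics/s4c.png

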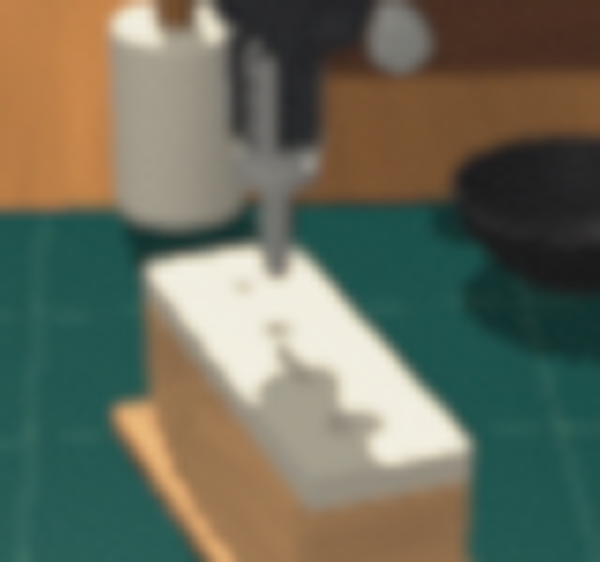

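Barrel tip (276,270) lines up with hole 3 (277,328) in the crop. I'll feel down.

Emit:
{"api": "servo_tool", "payload": {
  "series": [
    [[0,0,0,-5,0],[0,0,0,-5,0],[0,0,0,-4,0],[0,0,0,-2,0],[0,0,0,-1,0],[0,0,0,-1,0],[0,0,0,-0.5,0],[0,0,0,-0.5,0],[0,0,0,0,0],[0,0,0,0,0]]
  ]
}}

```text
clock: 15.45
tool_pos: [0.5645, 0.1604, 0.1453]
tool_rot: [[0.921, 0.39, 0.0], [0.39, -0.921, 0.0], [0.0, -0.0, -1.0]]
ft_force: [-0.3, 0.1, -1.8]
gripper_width: 0.0191
grip_force: 39.3
```

Emit:
{"api": "servo_tool", "payload": {
  "series": [
    [[0,0,0,-0.3,0],[0,0,0,-0.3,0],[0,0,0,-0.3,0],[0,0,0,-0.3,0],[0,0,0,-0.3,0],[0,0,0,0,0],[0,0,0,0,0],[0,0,0,0,0],[0,0,0,0,0],[0,0,0,0,0]]
  ]
}}

```text
clock: 16.7
tool_pos: [0.5644, 0.1604, 0.1438]
tool_rot: [[0.921, 0.39, 0.0], [0.39, -0.921, 0.0], [0.0, -0.0, -1.0]]
ft_force: [-0.4, 0.2, -1.8]
gripper_width: 0.0189
grip_force: 39.3
```

Emit:
{"api": "servo_tool", "payload": {
  "series": [
    [[0,0,0,-0.3,0],[0,0,0,-0.3,0],[0,0,0,-0.3,0],[0,0,0,-0.3,0],[0,0,0,-0.3,0],[0,0,0,-0.3,0],[0,0,0,0,0],[0,0,0,0,0],[0,0,0,0,0],[0,0,0,0,0]]
  ]
}}

```text
clock: 17.95
tool_pos: [0.5644, 0.1605, 0.142]
tool_rot: [[0.921, 0.39, -0.0], [0.39, -0.921, 0.0], [0.0, -0.0, -1.0]]
ft_force: [0.2, 0.2, -1.9]
gripper_width: 0.0186
grip_force: 39.3
```

Emit:
{"api": "servo_tool", "payload": {
  "series": [
    [[0,0,0,-0.3,0],[0,0,0,-0.3,0],[0,0,0,-0.3,0],[0,0,0,-0.3,0],[0,0,0,-0.3,0],[0,0,0,0,0],[0,0,0,0,0],[0,0,0,0,0],[0,0,0,0,0],[0,0,0,0,0]]
  ]
}}

```text
clock: 19.2
tool_pos: [0.5645, 0.1605, 0.1406]
tool_rot: [[0.921, 0.39, 0.0], [0.39, -0.921, 0.0], [0.0, -0.0, -1.0]]
ft_force: [-0.7, -0.4, 0.6]
gripper_width: 0.0189
grip_force: 39.4
```

Emit:
{"api": "servo_tool", "payload": {
  "series": [
    [[0,0,0,-0.2,0],[0,0,0,-0.2,0],[0,0,0,0,0],[0,0,0,0,0],[0,0,0,0,0],[0,0,0,0,0],[0,0,0,0,0],[0,0,0,0,0],[0,0,0,0,0],[0,0,0,0,0]]
  ]
}}

```text
clock: 20.45
tool_pos: [0.5644, 0.1605, 0.1401]
tool_rot: [[0.921, 0.39, 0.0], [0.39, -0.921, 0.0], [0.0, -0.0, -1.0]]
ft_force: [1.9, 1.2, -1.6]
gripper_width: 0.0191
grip_force: 39.3
```

```bash
python3 - <<'E'
from h import *
for i in range(4):
    s=env.observe();print(s["tool_pos"].round(4),s["ft_force"].round(2),s["torque"].round(3)); viewer.capture("top")
E
```

```text
[0.5644 0.1605 0.1401] [ 1.91  1.18 -1.57] [ 0.373 -0.502 -0.017]
[0.5645 0.1605 0.1401] [ 1.79  0.76 -1.63] [ 0.305 -0.532  0.024]
[0.5644 0.1605 0.1401] [ 1.99  1.61 -1.97] [ 0.355 -0.586 -0.011]
[0.5645 0.1605 0.1401] [ 2.19 -0.05 -3.26] [ 0.32  -0.61  -0.077]
```

The bevel is riding the rim, and the side force points (+x,+y). Giving way and continuing.

Emit:
{"api": "servo_tool", "payload": {
  "series": [
    [[0,0.3,0.15,0,0],[0,0.2,0.1,0,0],[0,0,0,0,0],[0,0,0,-0.3,0],[0,0,0,-0.3,0],[0,0,0,0,0],[0,0,0,0,0],[0,0,0,0,0],[0,0,0,0,0],[0,0,0,0,0]]
  ]
}}

```text
clock: 21.9
tool_pos: [0.5649, 0.1606, 0.1394]
tool_rot: [[0.921, 0.39, -0.0], [0.39, -0.921, -0.0], [-0.0, -0.0, -1.0]]
ft_force: [-0.1, 0.0, -2.2]
gripper_width: 0.0189
grip_force: 39.3
```

```bash
cat > f.py <<'E'
from plant import env
s=env.observe();print(s["tool_pos"].round(4),s["ft_force"].round(2),s["torque"].round(3))
E
python3 f.py
```

```text
[0.5649 0.1606 0.1394] [-0.05  0.01 -2.18] [ 0.129 -0.204  0.025]
```

Emit:
{"api": "servo_tool", "payload": {
  "series": [
    [[0,0.2,0.1,-0.3,0],[0,0,0,-0.3,0],[0,0,0,-0.4,0],[0,0,0,-0.5,0],[0,0,0,-0.5,0],[0,0,0,-0.5,0],[0,0,0,-0.5,0],[0,0,0,0,0],[0,0,0,0,0],[0,0,0,0,0]]
  ]
}}

```text
clock: 23.15
tool_pos: [0.5651, 0.1607, 0.1365]
tool_rot: [[0.921, 0.39, -0.0], [0.39, -0.921, -0.0], [-0.0, -0.0, -1.0]]
ft_force: [0.3, 0.8, -2.4]
gripper_width: 0.0194
grip_force: 39.3
```

```bash
python3 f.py
```

```text
[0.5651 0.1607 0.1365] [ 0.28  0.76 -2.4 ] [ 0.011 -0.056 -0.026]
```

Emit:
{"api": "servo_tool", "payload": {
  "series": [
    [[0,0.1,0,-0.8,0],[0,0,0,-1,0],[0,0,0,-1,0],[0,0,0,-1,0],[0,0,0,-1,0],[0,0,0,-1,0],[0,0,0,-1,0],[0,0,0,0,0],[0,0,0,0,0],[0,0,0,0,0]]
  ]
}}

```text
clock: 24.4
tool_pos: [0.5652, 0.1608, 0.1297]
tool_rot: [[0.921, 0.39, 0.0], [0.39, -0.921, 0.0], [0.0, -0.0, -1.0]]
ft_force: [0.1, 0.2, -2.5]
gripper_width: 0.0186
grip_force: 39.3
```

```bash
python3 f.py
```

```text
[0.5652 0.1608 0.1297] [ 0.07  0.16 -2.5 ] [0.008 0.019 0.013]
```

Emit:
{"api": "servo_tool", "payload": {
  "series": [
    [[0,0,0,5,0],[0,0,0,8,0],[0,0,0,8,0],[0,0,0,0,0],[0,0,0,0,0],[0,-3.1,9.3,0,0],[0,-4,13,0,0],[0,-4,12,0,0],[0,0,0,0,0],[0,0,0,0,0]]
  ]
}}

```text
clock: 25.65
tool_pos: [0.5542, 0.1949, 0.1506]
tool_rot: [[0.921, 0.39, 0.0], [0.39, -0.921, -0.0], [-0.0, 0.0, -1.0]]
ft_force: [-0.0, 0.2, -2.6]
gripper_width: 0.0191
grip_force: 39.3
```

Emit:
{"api": "servo_tool", "payload": {
  "series": [
    [[0,0,0,-1,0],[0,0,0,-1,0],[0,0,0,-0.5,0],[0,0,0,-0.5,0],[0,0,0,-0.5,0],[0,0,0,-0.5,0],[0,0,0,-0.5,0],[0,0,0,0,0],[0,0,0,0,0],[0,0,0,0,0]]
  ]
}}

```text
clock: 26.9
tool_pos: [0.5541, 0.1951, 0.1462]
tool_rot: [[0.921, 0.39, 0.0], [0.39, -0.921, 0.0], [0.0, -0.0, -1.0]]
ft_force: [-0.5, -0.5, -1.9]
gripper_width: 0.0191
grip_force: 39.3
```

Emit:
{"api": "servo_tool", "payload": {
  "series": [
    [[0,0,0,-0.3,0],[0,0,0,-0.3,0],[0,0,0,-0.3,0],[0,0,0,-0.3,0],[0,0,0,-0.3,0],[0,0,0,-0.3,0],[0,0,0,-0.2,0],[0,0,0,0,0],[0,0,0,0,0],[0,0,0,0,0]]
  ]
}}

```text
clock: 28.15
tool_pos: [0.5541, 0.1951, 0.1442]
tool_rot: [[0.921, 0.39, -0.0], [0.39, -0.921, 0.0], [-0.0, -0.0, -1.0]]
ft_force: [-0.2, -0.5, -1.2]
gripper_width: 0.0189
grip_force: 39.3
```

Emit:
{"api": "servo_tool", "payload": {
  "series": [
    [[0,0,0,-0.2,0],[0,0,0,-0.2,0],[0,0,0,-0.2,0],[0,0,0,-0.2,0],[0,0,0,-0.2,0],[0,0,0,0,0],[0,0,0,0,0],[0,0,0,0,0],[0,0,0,0,0],[0,0,0,0,0]]
  ]
}}

```text
clock: 29.4
tool_pos: [0.5542, 0.1951, 0.1433]
tool_rot: [[0.921, 0.39, 0.0], [0.39, -0.921, 0.0], [0.0, -0.0, -1.0]]
ft_force: [-0.7, -0.4, 2.2]
gripper_width: 0.0191
grip_force: 39.5
```

Emit:
{"api": "servo_tool", "payload": {
  "series": [
    [[0,0,0,-0.2,0],[0,0,0,0,0],[0,0,0,-0.1,0],[0,0,0,0,0],[0,0,0,0,0],[0,0,0,0,0],[0,0,0,0,0],[0,0,0,0,0],[0,0,0,0,0],[0,0,0,0,0]]
  ]
}}

```text
clock: 30.65
tool_pos: [0.5543, 0.1952, 0.1432]
tool_rot: [[0.921, 0.39, 0.001], [0.39, -0.921, 0.0], [0.001, 0.0, -1.0]]
ft_force: [-1.4, 0.5, 5.3]
gripper_width: 0.0187
grip_force: 39.9
```

```bash
python3 f.py
```

```text
[0.5543 0.1952 0.1432] [-1.43  0.54  5.34] [-0.131  0.236  0.024]
```

Hole 4 refused the barrel at about 8 N. Back to hole 3.

Emit:
{"api": "servo_tool", "payload": {
  "series": [
    [[0,0,0,3,0],[0,0,0,3,0],[0,0,0,0,0],[0,3.1,-9.3,0,0],[0,4,-13,0,0],[0,4,-12,0,0],[0,0,0,0,0],[0,0,0,0,0],[0,0,0,-1,0],[0,0,0,0,0]]
  ]
}}

```text
clock: 31.9
tool_pos: [0.565, 0.1613, 0.1478]
tool_rot: [[0.92, 0.391, -0.0], [0.391, -0.92, 0.0], [-0.0, -0.0, -1.0]]
ft_force: [-0.0, -0.8, -2.1]
gripper_width: 0.019
grip_force: 39.4
```

Emit:
{"api": "servo_tool", "payload": {
  "series": [
    [[0,0,0,-1,0],[0,0,0,-1,0],[0,0,0,-1,0],[0,0,0,-1,0],[0,0,0,-0.5,0],[0,0,0,-0.5,0],[0,0,0,-0.5,0],[0,0,0,-0.5,0],[0,0,0,-0.5,0],[0,0,0,0,0]]
  ]
}}

```text
clock: 33.15
tool_pos: [0.5652, 0.1607, 0.1413]
tool_rot: [[0.921, 0.39, -0.0], [0.39, -0.921, -0.0], [-0.0, -0.0, -1.0]]
ft_force: [-0.5, -0.1, -2.6]
gripper_width: 0.0191
grip_force: 39.4
```

```bash
python3 f.py
```

```text
[0.5652 0.1607 0.1413] [-0.51 -0.13 -2.61] [-0.007  0.006  0.02 ]
```

Emit:
{"api": "servo_tool", "payload": {
  "series": [
    [[0,0,0,-0.4,0],[0,0,0,-0.4,0],[0,0,0,-0.4,0],[0,0,0,-0.4,0],[0,0,0,-0.4,0],[0,0,0,-0.5,0],[0,0,0,-0.5,0],[0,0,0,-0.5,0],[0,0,0,0,0],[0,0,0,0,0]]
  ]
}}

```text
clock: 34.4
tool_pos: [0.5652, 0.1608, 0.1379]
tool_rot: [[0.921, 0.39, 0.0], [0.39, -0.921, 0.0], [0.0, -0.0, -1.0]]
ft_force: [-0.2, 0.5, -1.1]
gripper_width: 0.0189
grip_force: 39.4
```

```bash
python3 f.py
```

```text
[0.5652 0.1608 0.1379] [-0.16  0.52 -1.06] [-0.008  0.001  0.03 ]
```

Emit:
{"api": "servo_tool", "payload": {
  "series": [
    [[0,0,0,-1,0],[0,0,0,-1.2,0],[0,0,0,-1.2,0],[0,0,0,-1.2,0],[0,0,0,-1.2,0],[0,0,0,-1.2,0],[0,0,0,-1.2,0],[0,0,0,-1.2,0],[0,0,0,0,0],[0,0,0,0,0]]
  ]
}}

```text
clock: 35.65
tool_pos: [0.5652, 0.1608, 0.1285]
tool_rot: [[0.921, 0.39, 0.0], [0.39, -0.921, 0.0], [0.0, -0.0, -1.0]]
ft_force: [-0.1, -0.2, -2.8]
gripper_width: 0.019
grip_force: 39.4
```

```bash
python3 f.py
```

```text
[0.5652 0.1608 0.1285] [-0.09 -0.21 -2.8 ] [-0.019 -0.034  0.004]
```

Emit:
{"api": "servo_tool", "payload": {
  "series": [
    [[0,0,0,-2,0],[0,0,0,-2,0],[0,0,0,-2,0],[0,0,0,-2,0],[0,0,0,-2,0],[0,0,0,-2,0],[0,0,0,-2,0],[0,0,0,-2,0],[0,0,0,-2,0],[0,0,0,-1,0]]
  ]
}}

```text
clock: 36.9
tool_pos: [0.5652, 0.1607, 0.1093]
tool_rot: [[0.921, 0.39, -0.0], [0.39, -0.921, -0.0], [-0.0, -0.0, -1.0]]
ft_force: [-0.6, -0.5, -1.6]
gripper_width: 0.0189
grip_force: 39.4
```

Emit:
{"api": "servo_tool", "payload": {
  "series": [
    [[0,0,0,-0.3,0],[0,0,0,-0.3,0],[0,0,0,-0.3,0],[0,0,0,-0.3,0],[0,0,0,-0.3,0],[0,0,0,-0.3,0],[0,0,0,-0.3,0],[0,0,0,0,0],[0,0,0,0,0],[0,0,0,0,0]]
  ]
}}

```text
clock: 38.15
tool_pos: [0.5652, 0.1608, 0.1074]
tool_rot: [[0.921, 0.39, -0.0], [0.39, -0.921, 0.0], [-0.0, -0.0, -1.0]]
ft_force: [-1.1, 0.1, -1.7]
gripper_width: 0.0192
grip_force: 39.4
```

```bash
python3 f.py
```

```text
[0.5652 0.1608 0.1074] [-1.14  0.13 -1.7 ] [0.01  0.014 0.   ]
```

Emit:
{"api": "servo_tool", "payload": {
  "series": [
    [[0,0,0,-0.2,0],[0,0,0,-0.2,0],[0,0,0,-0.2,0],[0,0,0,-0.2,0],[0,0,0,-0.1,0],[0,0,0,0,0],[0,0,0,0,0],[0,0,0,0,0],[0,0,0,0,0],[0,0,0,0,0]]
  ]
}}

```text
clock: 39.4
tool_pos: [0.5652, 0.1608, 0.1065]
tool_rot: [[0.921, 0.39, -0.0], [0.39, -0.921, 0.0], [-0.0, -0.0, -1.0]]
ft_force: [0.8, 0.7, -1.5]
gripper_width: 0.0192
grip_force: 39.4
```

Emit:
{"api": "servo_tool", "payload": {
  "series": [
    [[0,0,0,-0.2,0],[0,0,0,-0.2,0],[0,0,0,0,0],[0,0,0,0,0],[0,0,0,0,0],[0,0,0,0,0],[0,0,0,0,0],[0,0,0,0,0],[0,0,0,0,0],[0,0,0,0,0]]
  ]
}}

```text
clock: 40.65
tool_pos: [0.5653, 0.1608, 0.1064]
tool_rot: [[0.921, 0.39, 0.0], [0.39, -0.921, 0.0], [0.0, 0.0, -1.0]]
ft_force: [-2.7, -1.2, 5.2]
gripper_width: 0.0189
grip_force: 39.7
```

Collar is on the plate. Relieving the pressure and releasing.

Emit:
{"api": "servo_tool", "payload": {
  "series": [
    [[0,0,0,0.2,0],[0,0,0,0,0],[0.28,0,0,0,0],[0.35,0,0,0,0],[0.45,0,0,0,0],[0.6,0,0,0,0],[0.75,0,0,0,0],[0.75,0,0,0,0],[0.75,0,0,0,0],[0.75,0,0,0,0]]
  ]
}}

```text
clock: 41.9
tool_pos: [0.5652, 0.1608, 0.1063]
tool_rot: [[0.921, 0.39, -0.0], [0.39, -0.921, 0.0], [0.0, -0.0, -1.0]]
ft_force: [1.0, 0.1, 0.3]
gripper_width: 0.0638
grip_force: 0.0
```

Emit:
{"api": "servo_tool", "payload": {
  "series": [
    [[0.75,0,0,5,0],[0.75,0,0,10,0],[0.75,0,0,20,0],[0.75,0,0,25,0],[0.75,0,0,30,0],[0.75,0,0,20,0],[0.75,-20,-20,20,0],[0.75,-30,-40,0,0],[0.75,-30,-40,0,0],[0.75,0,0,0,0]]
  ]
}}

```text
clock: 43.15
tool_pos: [0.4834, 0.0574, 0.2372]
tool_rot: [[0.923, 0.386, -0.0], [0.386, -0.923, -0.002], [-0.001, 0.002, -1.0]]
ft_force: [1.0, 0.5, 0.7]
gripper_width: 0.0642
grip_force: 0.0
```

```bash
python3 - <<'E'
from h import *
s=env.observe();print(s["clock"],s["tool_pos"],s["qd"].round(3))
S=viewer.capture("side")[:,:,::-1];T=viewer.capture("top")[:,:,::-1]
cv2.imwrite("pics/f.png",np.hstack([cv2.resize(S[120:220,210:310],None,fx=4,fy=4),cv2.resize(T[140:240,170:270],None,fx=4,fy=4)]))
E
```

```text
43.15 [0.48336238 0.05739752 0.23717614] [-0.044  0.036 -0.04  -0.07  -0.006 -0.014 -0.036]
```

View pics/f.png

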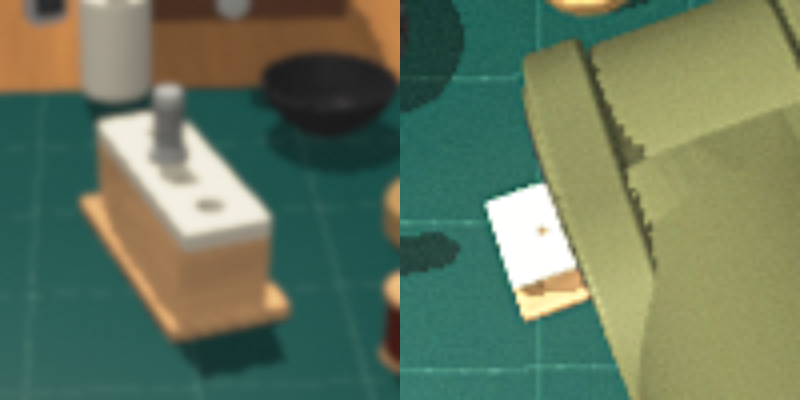

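The punch hangs upright in hole 3, at side crop (168,125), with its collar flat at (168,155) and the arm clear. Handing in.

```bash
python3 -c "
from plant import env
print(env.hand_in())"
```

```text
the job is handed in; nothing more can be done
None
```

The punch has a 10 mm barrel: it passed holes 1 to 3, hole 4 refused it under a light press (about 8 N), it now hangs upright with its collar home in the 11 mm hole (hole 3), and the job is handed in (verdict not shown).

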